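# Relamp the bonder's light source

## Task

The light source beside the wire bonder needs its new lamp. First set its dimmer lever to the green low-light mark so that the lamp will come on gently; then take the blue-ringed lamp module from the rack, push it into the bayonet socket on top of the light source and turn it clockwise a quarter turn to its stop. Do not let go: finish while still gripping it, turned to the stop and pressed down with its ring flush on the collar against the spring, so that I can tighten the clamp screw; leave the lever at the mark, and the amber module and the other things on the bench where they are.

Things in the scene. Friction and masses are not known exactly. Their poses are not given: they have to be found in the camera images.
- blue_lamp_grip (a point): lamp module to fit: a blue ring (56 mm diameter, 6 mm thick) with a black upright grip bar on top and a metal bayonet plug below. This point is the centre of the bar, which is 42 mm long (point x), 12 mm thick (y) and 28 mm high (z, up); the ring's top is 14 mm below this point. Mass 0.11 to 0.22 kg. Turned by half a turn it is the same.
- blue_lamp_seat (a point): centre of the underside of that blue ring, 20 mm below the bar's centre. Below it: a plug of 29 mm diameter for 12 mm, a taper to 18 mm diameter at 38 mm, and a 10 mm contact button ending at 42 mm. Two bayonet lugs in line with the bar (point x, both ways) reach 21.5 mm from the axis, 6 mm wide, 8 to 14 mm below this point.
- amber_lamp_grip (a point): another module of the same shape with an amber (orange) ring, not to be used: centre of its grip bar
- rack_top (a point): grey plastic rack (100 x 200 x 55 mm, fixed), centre of its top face. Two wells 50 mm either side of this point along y hold the modules; each ring's underside rests on the rack's top, and which module is in which well varies
- socket_top (a point): bayonet socket on the light source (fixed white box 200 x 280 x 100 mm): centre of the top face of its dark metal collar (72 mm diameter, 16 mm above the box). Bore 35 mm, for the plug. Fully home, the ring's underside lies on the collar's top, at this point. A brass clamp screw sticks out 55 mm from here along the point's y, below the collar's top.
- slot_dot (a point): white dot on the collar's top, 32 mm along x from socket_top (another opposite), at one of the two slots by which the lugs enter. The slots lie along socket_top's x, are 11 mm wide at the bore and 49 mm from end to end, and pass through a lip 4 mm thick.
- locked_dot (a point): red dot on the collar's top, 32 mm along y from socket_top (another opposite). Pushed in below the lip, the lugs turn clockwise seen from above by 90 degrees, to a stop where the grip bar points at the red dots; the other way they are blocked.
- contact (a joint): sprung contact in the socket: 0 up, 0.010 m with the module home. It meets the module 10 mm before it is home and pushes it up with 3 N there and 8 N when home. There is no catch: a turned module that is not pressed rises 4 mm, to the lip.
- dimmer (a joint): dimmer lever, hinged about a vertical axis on top of the light source: 0 at the off stop, 1.9 rad at full brightness; grows counterclockwise seen from above. The green mark is at 0.5 rad. It stays where it is left; moving it takes about 1.2 N at the knob.
- dimmer_knob (a point): the lever's upright black knob, 14 mm diameter, 34 mm high: this point on its axis is 16 mm below its top and 18 mm above its foot; its foot is 10 mm above the white box's top and the lever's flat bar passes under it. The axis is 60 mm from the hinge. This point's x points away from the hinge.
- dimmer_pivot (a point): the lever's hinge axis, at the height of the white box's top face, which is 100 mm above the bench. A hub of 28 mm diameter, 15 mm high, stands on it.
- green_mark (a point): the green low-light mark, painted on the dark scale on the white box's top, 77 mm from the hinge; the lever is on it when the knob's axis lies straight between hinge and mark, 17 mm short of the mark
- wire_spool: brass-coloured spool of bonding wire, 52 mm diameter, 26 mm high, standing loose; origin at the centre of its underside
- solvent_bottle: white solvent bottle with a red cap, 56 mm diameter, 130 mm high, standing loose; origin at the centre of its underside
- chip_tray: flat black chip tray, 90 x 90 x 14 mm, loose; origin at the centre of its underside
- screwdriver: yellow-handled screwdriver, 160 mm long, lying loose along its x
- hex_key: L-shaped steel hex key, 90 mm by 28 mm, 6 mm thick, lying loose
- flux_jar: small amber jar with a black cap, 44 mm diameter, 45 mm high, standing loose; origin at the centre of its underside
Things that resemble listed ones, but are neither listed nor needed, are in the scene too. What is shaped like the part that bears blue_lamp_grip but red or turquoise is not meant.

How it is judged:
By the outcome, as a careful person would: the job done as asked, in the order asked, and still so for the second after the job is handed in, while the arm keeps its last pose, push and grip.
It also fails if it takes over 59 s, if anything falls off the work surface, if the arm or the gripper's body presses on something with over 40 N, if the wrist force passes 120 N, or if a joint passes its speed limit or range.

## Robot

A 7-joint arm with a two-finger parallel gripper is mounted at the origin on the work surface. World frame = base frame: x ahead of the robot, y to its left, z up, the work surface at z = 0. Lengths are in mm, angles in rad, forces in N, time in s.
With the tool pointing down it reaches from about 350 to 900 mm from the base axis. Payload 19.9 kg.
Tool frame: the origin (TCP) lies at the very end of the fingers, on their centre line; the grasp point (between the pads) lies 19 mm behind it; z points along the fingers, y is the direction in which the jaws open and shut (so a half turn about z gives the same grasp; the last joint's range is limited). The gripper opens to 94 mm and grips with 3 to 60 N. Pads are 16 mm wide; open, the fingers measure 119 mm over their backs; the gripper's body (75 mm by 177 mm) begins 78 mm behind the grasp point.
Start: joints at [1.188, 0.417, -0.01, 1.614, 0.005, 1.111, -0.053], TCP at [208.893, -589.035, 205.425] pointing down, gripper open.
Joint ranges: [-2.81, 2.81], [-0.39, 2.02], [-1.27, 1.25], [0.06, 2.57], [-1.19, 4.33], [0.19, 2], [-2.82, 2.82]. Speed limits (rad/s): [1.89, 1.89, 2.39, 2.39, 3.01, 3.01, 3.01].

## Interface

Orientations are given as a unit quaternion [w, x, y, z].
In Python, from cell import manip gives the robot as it stands.
- The arm moves only by the tool step_arm, never from a script. Its argument "motion" is a list of rows, each an object with "grip": the closure in counts, from 0 (fully open) to 255 (shut); "translation": the shift along the tool's x, y, z in m, a list of three; "twist": the turn about the tool's z in rad. In form: [{"grip": grip, "translation": [x, y, z], "twist": twist}, ...]. A call has 1 to 12 rows; each row shifts and turns the commanded pose from where the row before left it, along the tool's axes as they then stand; what a row does not reach is not made up. A row lasts 1/10 s, in which the tool goes at most 50 mm and 8.59 degrees, less where a joint would pass 70% of its speed; a pose out of reach is approached as far as the arm can. A call is refused whole if a number of a shift passes 0.05 or a number of a turn 0.15, either way. A call with a gripper value outside its range is refused whole. The fingers move at their own pace and stop on an object; the grip force is fixed at half the most. Time passes only in rows, so rows that do not move let the fingers close. It gives the time, the measured TCP pose, the force and the opening at its end, in the units of the state.
- manip.get_obs(): the state, without advancing time (a new reading comes with each control period).
- manip.read_camera(name): name is "scene" or "top" or "wrist"; returns the picture (384x512x3 uint8, red, green, blue); there is no depth.
- manip.camera_params(name): a dict with "fx", "fy", "cx", "cy" (pixels), "R" (3x3) and "t" (3): a world point X has camera coordinates R X + t. Camera axes: x right, y down, z forward; pixel columns grow to the right and rows downward; lengths in mm; the calibration is good to about 2 mm. A picture is of the moment at which its call begins: read the wrist's pose just before it. camera_params takes no time and is no camera call; for the wrist camera it gives the pose at the moment of the call.
- manip.finish_job(): hands the job in, once; it reports no verdict.
The state is a dict: "time_s": time; "q": joint angles; "dq": joint speeds; "joint_efforts": joint torques, N m; "tool_pos": TCP position; "orientation": TCP orientation; "contact_force": force on the tool from outside, world axes, zero at the start; "ft_torque": the same for the moment, N m; "grip_width": finger opening in mm.
Only numpy, scipy, OpenCV 4.12 (cv2) and the standard library are available. Lean on these libraries where they do the work, as an engineer would, in place of code of your own. Each camera call takes 0.05 s, during which the arm holds its last target. There are 200 camera calls.

## Working session

There is one attempt and no reset: what is moved stays moved. The work goes in short steps, Python scripts to look and compute and a tool call to move; the robot and the scene stay as the last step left them, time stands still between calls to the robot, and variables do not carry over. Pictures are saved under pics/ and viewed, about 8 in all and at most 12, crops included, and the job is handed in when it is done.

Besides the shell and the picture viewer there is one more tool, called in YAML: its name, and indented under it one key for each argument. step_arm: Moves the arm, as the interface text tells. Its arguments: {"type":"object","properties":{"motion":{"type":"array"}},"required":["motion"]}

```bash
ls; mkdir -p pics; python3 - <<'E'
from cell import manip
import cv2,numpy as np
o=manip.get_obs();print(o)
for n in("scene","top"):
    im=manip.read_camera(n);cv2.imwrite(f"pics/{n}0.png",im[:,:,::-1]);p=manip.camera_params(n);print(n,p)
E
```

```text
pics
{'time_s': 0.0, 'q': array([ 1.18850578,  0.41796095, -0.01033191,  1.61416609,  0.00472896,
        1.11068656, -0.05300236]), 'dq': array([ 0.00065698,  0.00092946, -0.00101715, -0.00049958, -0.00174216,
       -0.00101472, -0.00031304]), 'joint_efforts': array([-4.22102876e-04, -8.51259899e+01,  6.38921242e-01, -4.25988972e+01,
       -4.87599755e-02,  1.87171844e-02,  1.30164899e-04]), 'tool_pos': array([ 208.76777804, -588.70884563,  204.83668622]), 'orientation': array([-5.78971426e-04,  9.85513811e-01,  1.69594132e-01, -1.52576203e-04]), 'contact_force': array([ 0.22657982, -0.21742786,  0.10720178]), 'ft_torque': array([ 0.03624623, -0.01193711,  0.01253081]), 'grip_width': 93.82874634155748}
scene {'fx': 392.8097062356381, 'fy': 392.8097062356381, 'cx': 256.1412419197849, 'cy': 194.9160464666119, 'R': array([[ 0.87622545,  0.48182891, -0.00835864],
       [ 0.37431846, -0.69143257, -0.61790508],
       [-0.30350396,  0.53829536, -0.78620827]]), 't': array([-459.95145787, -142.32430014, 1335.60493773])}
top {'fx': 471.77524802026926, 'fy': 471.77524802026926, 'cx': 251.9060306809843, 'cy': 196.04500593284322, 'R': array([[ 1.06001047e-02, -9.99943472e-01,  8.31538614e-04],
       [-9.82197765e-01, -1.05679535e-02, -1.87552307e-01],
       [ 1.87550493e-01,  1.17133872e-03, -9.82254265e-01]]), 't': array([ -51.20278228,  560.57376302, 1051.3321626 ])}
```

```bash
python3 - <<'E'
import cv2,numpy as np
for n in("scene","top"):
    im=cv2.imread(f"pics/{n}0.png");cv2.imwrite(f"pics/{n}0b.png",cv2.resize(im,(800,600),interpolation=cv2.INTER_CUBIC))
E
```

```text
(no output)
```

View pics/top0b.png

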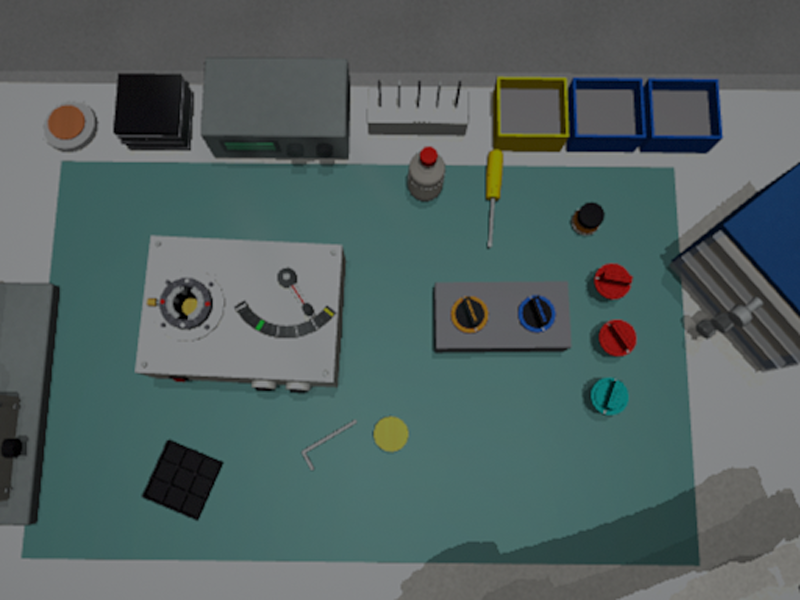

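View pics/scene0b.png

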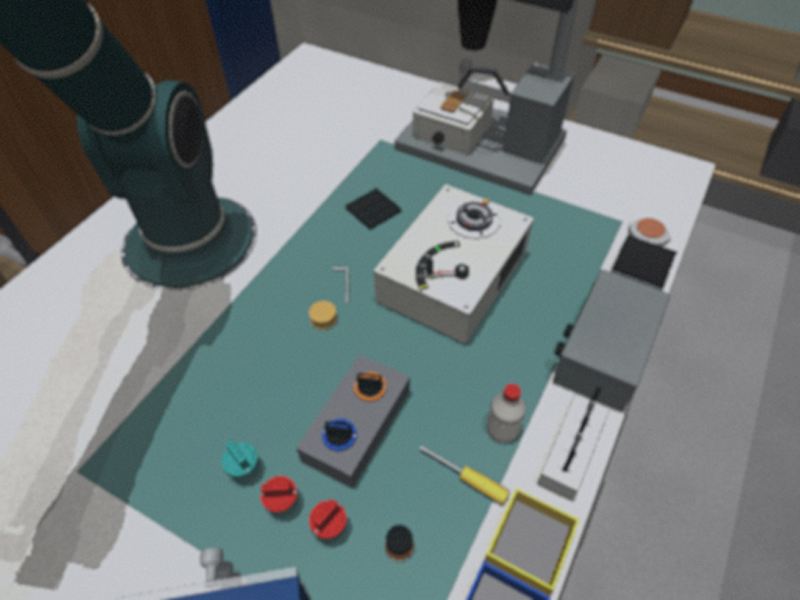

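The top view (800x600) shows the light source on the left, with its hinge hub near (287,277), the knob near (308,310) and the green mark near (260,326). The socket is at (186,303), with red dots left and right and the brass screw on the left. The rack holds amber at (470,314) and blue at (537,313). The red and turquoise look-alikes at (612,282), (617,338) and (609,397) lie outside the rack. Next I'll get coarse positions, plus one crop to confirm the blue module.

```bash
cat > h.py <<'E'
from cell import manip
import cv2,numpy as np
from scipy.spatial.transform import Rotation as Ro
def plane(p,uv,z):
    "cast pixel ray onto world plane z"
    uv=np.atleast_2d(uv).astype(float); d=np.c_[(uv[:,0]-p['cx'])/p['fx'],(uv[:,1]-p['cy'])/p['fy'],np.ones(len(uv))]@p['R']
    c=-p['R'].T@p['t']; return (c+d*((z-c[2])/d[:,2])[:,None])
def proj(p,X):
    c=np.atleast_2d(X)@p['R'].T+p['t']; return np.c_[c[:,0]/c[:,2]*p['fx']+p['cx'],c[:,1]/c[:,2]*p['fy']+p['cy']]
def shot(n,f=None):
    p=manip.camera_params(n); im=manip.read_camera(n)[:,:,::-1].copy()
    if f: cv2.imwrite(f"pics/{f}.png",im)
    return p,im
def pose():
    o=manip.get_obs(); w,x,y,z=o['orientation']; R=Ro.from_quat([x,y,z,w]).as_matrix()
    return o['tool_pos'],R,np.arctan2(R[1,0],R[0,0])
def to(t,yaw=None):
    "shift (tool axes, mm) and twist (rad) still to go to TCP target t and tool-x yaw"
    P,R,a=pose(); d=R.T@(np.array(t)-P); tw=None if yaw is None else -((yaw-a+np.pi)%(2*np.pi)-np.pi)
    print('at',P.round(1),'yaw',round(a,3),'-> shift',d.round(1),'twist',tw); return d
def blobs(im,lo,hi,amin=4):
    m=cv2.inRange(cv2.cvtColor(im,cv2.COLOR_BGR2HSV),np.array(lo),np.array(hi))
    n,_,s,c=cv2.connectedComponentsWithStats(m)
    return [(c[i].round(1),s[i][:5]) for i in range(1,n) if s[i][4]>=amin],m
E
python3 - <<'E'
from h import *
im=cv2.imread('pics/top0.png');p=manip.camera_params('top');k=512/800
for n,uv,z in [('hinge',(287,277),115),('knob',(308,309),144),('green',(260,326),100),('sock',(186,303),116),('blue',(537,313),61),('amber',(470,314),61),('box corner',(159,244),100)]:
    print(n,plane(p,np.array(uv)*k,z).round(0))
for nm,lo,hi in [('blue',(105,120,60),(125,255,255)),('green',(45,120,80),(75,255,255)),('red',(0,120,80),(5,255,255)),('amber',(8,150,80),(20,255,255))]:
    print(nm,[(tuple(c),a[4]) for c,a in blobs(im,lo,hi)[0]])
c=np.hstack([cv2.resize(im[170:235,80:230],None,fx=3.2,fy=3.2,interpolation=3),cv2.resize(im[170:235,275:375],None,fx=3.2,fy=3.2,interpolation=3)]);cv2.imwrite('pics/c1.png',c);print(c.shape)
w=manip.camera_params('wrist');P,R,a=pose();print('cam in tool',R.T@(-w['R'].T@w['t']-P),(w['R']@R).round(3),w['fx'])
E
```

```text
hinge [[590. 107. 115.]]
knob [[539.  72. 144.]]
green [[522. 145. 100.]]
sock [[551. 248. 116.]]
blue [[ 552. -258.   61.]]
amber [[ 549. -159.   61.]]
box corner [[641. 297. 100.]]
blue [((np.float64(390.8), np.float64(69.3)), np.int32(353)), ((np.float64(437.2), np.float64(69.2)), np.int32(326)), ((np.float64(495.0), np.float64(148.8)), np.int32(2336)), ((np.float64(341.4), np.float64(189.4)), np.int32(5)), ((np.float64(349.3), np.float64(199.2)), np.int32(104)), ((np.float64(336.5), np.float64(202.7)), np.int32(91))]
green [((np.float64(166.0), np.float64(207.6)), np.int32(21))]
red [((np.float64(273.9), np.float64(98.9)), np.int32(94)), ((np.float64(393.1), np.float64(174.4)), np.int32(181)), ((np.float64(390.7), np.float64(185.0)), np.int32(176)), ((np.float64(103.5), np.float64(192.5)), np.int32(4)), ((np.float64(132.7), np.float64(194.0)), np.int32(7)), ((np.float64(394.8), np.float64(215.8)), np.int32(367))]
amber [((np.float64(42.2), np.float64(78.0)), np.int32(367)), ((np.float64(293.8), np.float64(203.9)), np.int32(81)), ((np.float64(307.9), np.float64(199.6)), np.int32(62)), ((np.float64(301.3), np.float64(198.2)), np.int32(24))]
(208, 800, 3)
cam in tool [  79.31598208   -0.20297348 -178.96596596] [[-0.002  1.    -0.   ]
 [-0.963 -0.002 -0.27 ]
 [-0.27  -0.     0.963]] 316.88064715832127
```

View pics/c1.png

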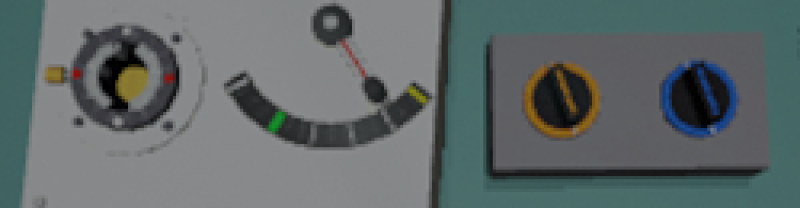

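The crop shows the blue ring in the rack well at (700,97), with amber beside it at (563,100). The blue one is the module meant: it is the only blue ring, and it sits in a rack well. The socket has white dots at (127,32) and (119,120) and red dots at (77,74) and (168,78). The lever is near the yellow end of its scale. I'm moving over the light source.

step_arm:
  motion:
    - {"grip": 120,"translation": [0.023,-0.023,-0.008],"twist": 0}
    - {"grip": 120,"translation": [0.023,-0.023,-0.008],"twist": 0}
    - {"grip": 120,"translation": [0.023,-0.023,-0.008],"twist": 0}
    - {"grip": 120,"translation": [0.023,-0.023,-0.008],"twist": 0}
    - {"grip": 120,"translation": [0.023,-0.023,-0.008],"twist": 0}
    - {"grip": 120,"translation": [0.023,-0.023,-0.008],"twist": 0}
    - {"grip": 120,"translation": [0.023,-0.023,-0.008],"twist": 0}
    - {"grip": 120,"translation": [0.023,-0.023,-0.008],"twist": 0}
    - {"grip": 120,"translation": [0.023,-0.023,-0.008],"twist": 0}
    - {"grip": 120,"translation": [0.023,-0.023,-0.008],"twist": 0}
    - {"grip": 120,"translation": [0.023,-0.023,0],"twist": 0}
    - {"grip": 120,"translation": [0.023,-0.023,0],"twist": 0}

```text
time_s: 1.3
tool_pos: [377.1, -235.4, 285.6]
orientation: [0.0, 0.986, 0.17, 0.0]
contact_force: [1.1, -0.4, 0.5]
grip_width: 49.6
```

step_arm:
  motion:
    - {"grip": 120,"translation": [0.023,-0.023,0],"twist": 0}
    - {"grip": 120,"translation": [0.023,-0.023,0],"twist": 0}
    - {"grip": 120,"translation": [0.023,-0.023,0],"twist": 0}
    - {"grip": 120,"translation": [0.023,-0.023,0],"twist": 0}
    - {"grip": 120,"translation": [0.023,-0.023,0],"twist": 0}
    - {"grip": 120,"translation": [0.023,-0.023,0],"twist": 0}
    - {"grip": 120,"translation": [0.023,-0.023,0],"twist": 0}
    - {"grip": 120,"translation": [0.023,-0.023,0],"twist": 0}
    - {"grip": 120,"translation": [0.023,-0.023,0],"twist": 0}
    - {"grip": 120,"translation": [0.023,-0.023,0],"twist": 0}
    - {"grip": 120,"translation": [0.023,-0.023,0],"twist": 0}
    - {"grip": 120,"translation": [0.023,-0.023,0],"twist": 0}

```text
time_s: 2.5
tool_pos: [545.0, 116.8, 285.2]
orientation: [-0.0, 0.986, 0.169, -0.0]
contact_force: [-0.1, 0.1, 0.3]
grip_width: 49.8
```

step_arm:
  motion:
    - {"grip": 120,"translation": [0,0,0],"twist": -0.145}
    - {"grip": 120,"translation": [0,0,0],"twist": -0.145}
    - {"grip": 120,"translation": [0,0,0],"twist": -0.145}
    - {"grip": 120,"translation": [0,0,0],"twist": -0.145}
    - {"grip": 120,"translation": [0,0,0],"twist": -0.145}
    - {"grip": 120,"translation": [0,0,0],"twist": -0.145}
    - {"grip": 120,"translation": [0,0,0],"twist": -0.145}
    - {"grip": 120,"translation": [0,0,0],"twist": -0.145}
    - {"grip": 120,"translation": [0,0,0],"twist": -0.145}
    - {"grip": 120,"translation": [0,0,0],"twist": -0.145}
    - {"grip": 120,"translation": [0,0,0],"twist": -0.145}
    - {"grip": 120,"translation": [0,0,0],"twist": -0.145}

```text
time_s: 3.7
tool_pos: [544.5, 115.6, 285.2]
orientation: [-0.0, 0.503, 0.864, -0.0]
contact_force: [0.3, -1.1, 0.4]
grip_width: 49.8
```

step_arm:
  motion:
    - {"grip": 120,"translation": [0,0,0],"twist": -0.145}
    - {"grip": 120,"translation": [0,0,0],"twist": -0.145}
    - {"grip": 120,"translation": [0,0,0],"twist": -0.145}
    - {"grip": 120,"translation": [0,0,0],"twist": -0.145}
    - {"grip": 120,"translation": [0,0,0],"twist": -0.145}
    - {"grip": 120,"translation": [0,0,0],"twist": -0.145}
    - {"grip": 120,"translation": [0,0,0],"twist": -0.145}
    - {"grip": 120,"translation": [0,0,0],"twist": -0.145}
    - {"grip": 120,"translation": [0,0,0],"twist": -0.145}
    - {"grip": 120,"translation": [0,0,0],"twist": -0.145}
    - {"grip": 120,"translation": [0,0,0],"twist": -0.145}
    - {"grip": 120,"translation": [0,0,0],"twist": 0}

```text
time_s: 4.9
tool_pos: [544.5, 115.5, 285.1]
orientation: [-0.0, -0.265, 0.964, 0.0]
contact_force: [-0.6, 0.5, 0.1]
grip_width: 49.8
```

```bash
python3 - <<'E'
from h import *
o=manip.get_obs();print(o['time_s'],o['q'].round(2),o['grip_width'],pose()[0],pose()[2])
p,im=shot('wrist','w1');np.savez('pics/w1.npz',**p)
g=cv2.resize(im,None,fx=1.56,fy=1.56,interpolation=3);cv2.imwrite('pics/w1b.png',g)
E
```

```text
4.9 [ 0.64  0.47 -1.22  1.66  0.45  1.33  1.46] 49.849077343750274 [544.53705019 115.53228899 285.11319758] -2.6046193098271964
```

View pics/w1b.png

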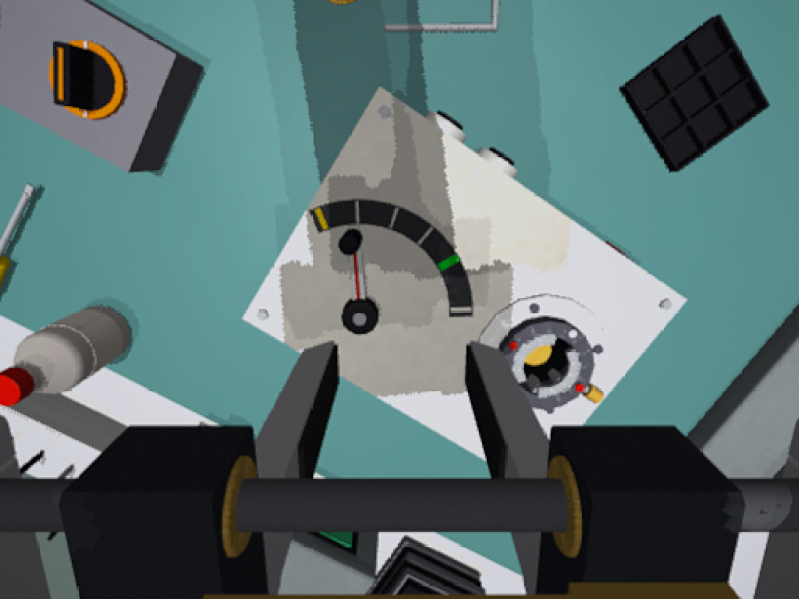

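The wrist view (799x599) shows the hub at (360,316), knob top at (351,239), green mark at (449,263), red dots at (514,345) and (579,388), and one white dot at (573,334). I'm turning these into positions.

```bash
python3 - <<'E'
from h import *
im=cv2.imread('pics/w1.png');p=dict(np.load('pics/w1.npz'));k=1/1.56
sub=lambda c,r=12:im[int(c[1]-r):int(c[1]+r),int(c[0]-r):int(c[0]+r)]
g=[c for c,a in blobs(im,(50,150,80),(70,255,255),10)[0] if 270<c[0]<310];G=plane(p,g,100)[0]
r=[c for c,a in blobs(im,(0,150,100),(6,255,255),4)[0] if 310<c[0]<390 and 210<c[1]<260];print('reds',r,plane(p,r,116).round(1))
# yellow mark
y=[c for c,a in blobs(im,(22,150,80),(32,255,255),10)[0] if 190<c[0]<220];print('yel',plane(p,y,100).round(1))
# dark components: hub & knob
gr=cv2.cvtColor(im,cv2.COLOR_BGR2GRAY);m=(gr<60).astype(np.uint8)
m2=np.zeros_like(m);m2[140:220,195:260]=m[140:220,195:260]
n,l,s,c=cv2.connectedComponentsWithStats(m2)
print([(c[i].round(1),s[i]) for i in range(1,n) if s[i][4]>15])
H=plane(p,np.array((359.5,314.5))*k,115)[0];K=plane(p,np.array((350.5,238))*k,144)[0]
print('hinge',H.round(1),'knob',K.round(1),'green',G.round(1),'dist',np.linalg.norm((K-H)[:2]),np.linalg.norm((G-H)[:2]),'ang',np.arctan2(*(K-H)[1::-1]),np.arctan2(*(G-H)[1::-1]))
print('wd',plane(p,np.array((573,334))*k,116).round(1))
E
```

```text
reds [array([328.2, 221. ]), array([371. , 247.8])] [[553.7 218.  116. ]
 [556.  281.9 116. ]]
yel [[546.2  47.8 100. ]]
[(array([203.4, 143.9]), array([201, 140,   6,   9,  23], dtype=int32)), (array([217.5, 141.9]), array([209, 140,  19,   7,  88], dtype=int32)), (array([240.7, 141.9]), array([230, 140,  21,   7,  90], dtype=int32)), (array([255.7, 144.3]), array([251, 140,   9,  11,  74], dtype=int32)), (array([224.6, 156.5]), array([217, 147,  15,  35, 209], dtype=int32)), (array([230.5, 201.4]), array([219, 184,  23,  30, 364], dtype=int32))]
hinge [591.7 107.5 115. ] knob [539.4  74.  144. ] green [526.6 145.5 100. ] dist 62.07056636319163 75.45413123846907 ang -2.5724195549305655 2.6131151544299107
wd [[523.2 252.5 116. ]]
```

```bash
python3 - <<'E'
from h import *
to((541.5,75,114),-2.58)
E
```

```text
at [544.6 115.6 285.2] yaw -2.611 -> shift [ 23.1 -33.5 171.2] twist -0.03057550122787589
```

step_arm:
  motion:
    - {"grip": 120,"translation": [0.0115,-0.017,0.01],"twist": -0.03}
    - {"grip": 120,"translation": [0.0115,-0.0165,0.02],"twist": 0}
    - {"grip": 120,"translation": [0,0,0.03],"twist": 0}
    - {"grip": 120,"translation": [0,0,0.03],"twist": 0}
    - {"grip": 120,"translation": [0,0,0.03],"twist": 0}
    - {"grip": 120,"translation": [0,0,0.025],"twist": 0}
    - {"grip": 120,"translation": [0,0,0.016],"twist": 0}
    - {"grip": 120,"translation": [0,0,0.01],"twist": 0}
    - {"grip": 120,"translation": [0,0,0],"twist": 0}

```text
time_s: 5.85
tool_pos: [542.3, 75.1, 113.9]
orientation: [-0.0, -0.278, 0.961, 0.0]
contact_force: [-0.3, -0.7, -0.7]
grip_width: 49.8
```

```bash
python3 - <<'E'
from h import *
to((541.5,75,114),-2.58)
p,im=shot('wrist','w2');print(manip.get_obs()['q'].round(2))
cv2.imwrite('pics/w2b.png',cv2.resize(im[100:330,120:400],None,fx=2.4,fy=2.4,interpolation=3));np.savez('pics/w2.npz',**p)
print(proj(p,[(541.5,75,144),(594,107.3,115)]))
E
```

```text
at [542.3  75.1 113.9] yaw -2.579 -> shift [ 0.7  0.3 -0.1] twist 0.0011667050867569806
[ 0.61  0.63 -1.07  1.86  0.64  1.04  1.41]
[[257.87678829 254.19225373]
 [256.81758094 318.06302181]]
```

View pics/w2b.png

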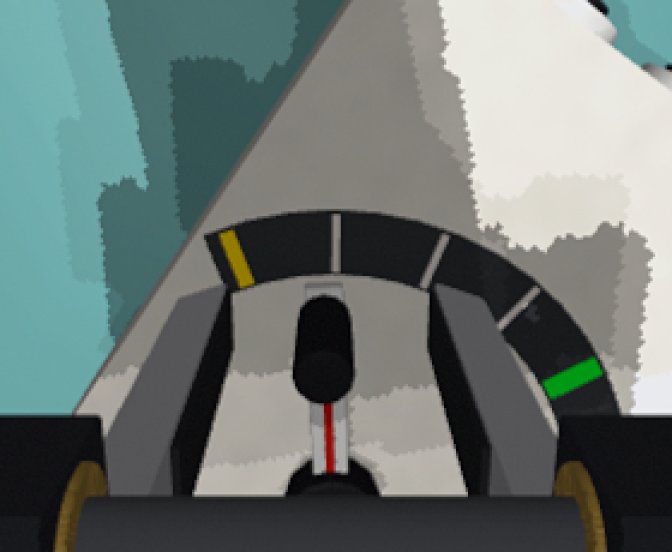

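The knob's top, at about (323,374) in the crop, lies between the jaws and roughly 2 mm off centre, which is fine. Closing.

step_arm:
  motion:
    - {"grip": 255,"translation": [0,0,0],"twist": 0}
    - {"grip": 255,"translation": [0,0,0],"twist": 0}
    - {"grip": 255,"translation": [0,0,0],"twist": 0}
    - {"grip": 255,"translation": [0,0,0],"twist": 0}
    - {"grip": 255,"translation": [0,0,0],"twist": 0}

```text
time_s: 6.4
tool_pos: [542.6, 75.0, 114.6]
orientation: [0.0, -0.278, 0.96, -0.0]
contact_force: [-1.1, -0.4, 0.5]
grip_width: 13.2
```

step_arm:
  motion:
    - {"grip": 255,"translation": [-0.0003,0.006,0],"twist": 0.1}
    - {"grip": 255,"translation": [-0.0003,0.006,0],"twist": 0.1}
    - {"grip": 255,"translation": [-0.0003,0.006,0],"twist": 0.1}
    - {"grip": 255,"translation": [-0.0003,0.006,0],"twist": 0.1}
    - {"grip": 255,"translation": [-0.0003,0.006,0],"twist": 0.1}
    - {"grip": 255,"translation": [-0.0003,0.006,0],"twist": 0.1}
    - {"grip": 255,"translation": [-0.0003,0.006,0],"twist": 0.1}
    - {"grip": 255,"translation": [-0.0003,0.006,0],"twist": 0.1}
    - {"grip": 255,"translation": [0,0,0],"twist": 0}
    - {"grip": 255,"translation": [0,0,0],"twist": 0}

```text
time_s: 7.4
tool_pos: [534.4, 121.7, 114.5]
orientation: [-0.0, 0.116, 0.993, 0.0]
contact_force: [-6.3, 2.0, 5.4]
grip_width: 13.0
```

```bash
python3 - <<'E'
from h import *
P,R,a=pose();print(P,a,manip.get_obs()['contact_force'],manip.get_obs()['q'].round(2))
for H in((594,107.3),(592,107.5)):
  d=P[:2]-H;print(np.hypot(*d),np.arctan2(d[1],d[0])%6.283)
p,im=shot('wrist','w3');np.savez('pics/w3.npz',**p)
print(plane(p,[c for c,_ in blobs(im,(50,150,60),(70,255,255),10)[0]],100))
cv2.imwrite('pics/w3b.png',cv2.resize(im[100:330,120:400],None,fx=2.4,fy=2.4,interpolation=3))
E
```

```text
[534.39072756 121.72306633 114.54233423] 2.9097381620573697 [-6.29775281  2.02935888  5.39600577] [ 0.41  0.55 -0.89  1.87  0.51  0.98  0.63]
61.32935840834977 2.9041951389087464
59.339058692424125 2.8995446068089383
[[526.51691121 145.25657547 100.        ]]
```

View pics/w3b.png

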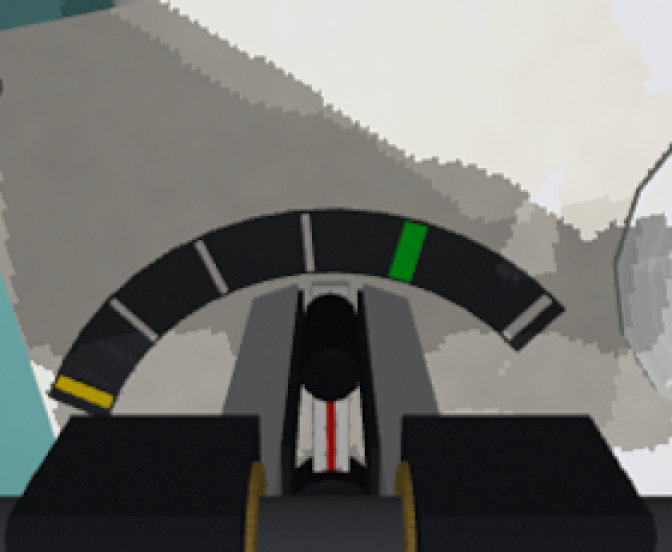

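step_arm:
  motion:
    - {"grip": 255,"translation": [0.0005,0.006,0],"twist": 0.1}
    - {"grip": 255,"translation": [-0.0002,0.006,0],"twist": 0.1}
    - {"grip": 255,"translation": [-0.0002,0.0045,0],"twist": 0.08}
    - {"grip": 255,"translation": [0,0,0],"twist": 0}
    - {"grip": 255,"translation": [0,0,0],"twist": 0}

```text
time_s: 7.95
tool_pos: [540.1, 137.0, 114.5]
orientation: [0.0, 0.253, 0.968, 0.0]
contact_force: [-1.1, 2.5, 3.1]
grip_width: 13.2
```

```bash
python3 - <<'E'
from h import *
P,R,a=pose();print(P,a,manip.get_obs()['contact_force'])
for H in((594,107.3),(592,107.5)):
  d=P[:2]-H;print(np.hypot(*d),np.arctan2(d[1],d[0])%6.283)
p,im=shot('wrist','w4');np.savez('pics/w4.npz',**p)
G=plane(p,[c for c,_ in blobs(im,(50,150,60),(70,255,255),10)[0]],100)[0];print(G)
# red lever line: pixels on lever bar, height ~ 108
m=blobs(im,(0,120,60),(8,255,255),1)[1];v,u=np.nonzero(m);s=(u>220)&(u<300)&(v>220)
L=plane(p,np.c_[u,v][s],109)
vx,vy,x0,y0=cv2.fitLine(L[:,:2].astype(np.float32),cv2.DIST_L2,0,.01,.01).ravel();print(len(L),'line dir',np.arctan2(vy,vx)%np.pi,x0,y0)
n=np.array([-vy,vx]);print('green off line',(G[:2]-(x0,y0))@n,'knob(TCP) off line',(P[:2]-(x0,y0))@n)
E
```

```text
[540.06563175 136.96849414 114.54406504] 2.6303250472433066 [-1.0940632   2.54375339  3.14747638]
61.55595521897947 2.6386840836434042
59.712400322477826 2.6254751340038043
[526.53072256 145.22648851 100.        ]
88 line dir 2.6341424 573.1109 119.41235
green off line -0.07445048720843772 knob(TCP) off line -0.7145315762777997
```

The lever line passes within 0.1 mm of the green mark. I'll release, lift, re-check and go to the blue module.

step_arm:
  motion:
    - {"grip": 120,"translation": [0,0,0],"twist": 0}
    - {"grip": 120,"translation": [0,0,0],"twist": 0}
    - {"grip": 120,"translation": [0,0,0],"twist": 0}
    - {"grip": 120,"translation": [0,0,-0.015],"twist": 0}
    - {"grip": 120,"translation": [0,0,-0.03],"twist": 0}
    - {"grip": 120,"translation": [0,0,-0.03],"twist": 0}
    - {"grip": 120,"translation": [0,0,-0.02],"twist": 0}
    - {"grip": 120,"translation": [0,0,0],"twist": 0}

```text
time_s: 8.8
tool_pos: [541.2, 137.4, 213.0]
orientation: [0.002, 0.255, 0.967, 0.001]
contact_force: [0.1, 0.6, -0.4]
grip_width: 49.8
```

```bash
python3 - <<'E'
from h import *
P,R,a=pose();print(P,a,manip.get_obs()['q'].round(2))
p,im=shot('wrist','w5')
g=blobs(im,(50,150,60),(70,255,255),10)[0];print(g);G=plane(p,[c for c,_ in g],100)[0]
b,m=blobs(im,(0,120,60),(8,255,255),1);v,u=np.nonzero(m);L=plane(p,np.c_[u,v],109);s=np.hypot(L[:,0]-565,L[:,1]-124)<28;L=L[s]
vx,vy,x0,y0=cv2.fitLine(L[:,:2].astype(np.float32),cv2.DIST_L2,0,.01,.01).ravel()
print(G,len(L),np.arctan2(vy,vx)%np.pi,'off',(G[:2]-(x0,y0))@np.array([-vy,vx]))
to((552,-258,200))
E
```

```text
[541.15939296 137.41681804 212.9904387 ] 2.626109790257347 [ 0.4   0.42 -0.9   1.76  0.36  1.14  0.45]
[(array([256. , 166.9]), array([253, 159,   7,  17, 118], dtype=int32))]
[526.53277321 145.22400515 100.        ] 58 2.6260293 off -0.38958584366286075
at [540.6 137.  211.3] yaw 2.626 -> shift [-204.7 -338.    11.3] twist None
```

step_arm:
  motion:
    - {"grip": 120,"translation": [-0.017,-0.028,0],"twist": 0}
    - {"grip": 120,"translation": [-0.017,-0.028,0],"twist": 0}
    - {"grip": 120,"translation": [-0.017,-0.028,0],"twist": 0}
    - {"grip": 120,"translation": [-0.017,-0.028,0],"twist": 0}
    - {"grip": 120,"translation": [-0.017,-0.028,0],"twist": 0}
    - {"grip": 120,"translation": [-0.017,-0.028,0],"twist": 0}
    - {"grip": 120,"translation": [-0.017,-0.028,0],"twist": 0}
    - {"grip": 120,"translation": [-0.017,-0.028,0],"twist": 0}
    - {"grip": 120,"translation": [-0.017,-0.028,0],"twist": 0}
    - {"grip": 120,"translation": [-0.017,-0.028,0],"twist": 0}
    - {"grip": 120,"translation": [-0.017,-0.028,0],"twist": 0}
    - {"grip": 120,"translation": [-0.017,-0.03,0],"twist": 0}

```text
time_s: 10.05
tool_pos: [550.4, -258.9, 209.0]
orientation: [-0.0, 0.255, 0.967, 0.0]
contact_force: [0.0, 0.1, -0.2]
grip_width: 49.6
```

step_arm:
  motion:
    - {"grip": 120,"translation": [0,0,0],"twist": -0.145}
    - {"grip": 120,"translation": [0,0,0],"twist": -0.145}
    - {"grip": 120,"translation": [0,0,0],"twist": -0.145}
    - {"grip": 120,"translation": [0,0,0],"twist": -0.145}
    - {"grip": 120,"translation": [0,0,0],"twist": -0.145}
    - {"grip": 120,"translation": [0,0,0],"twist": -0.145}
    - {"grip": 120,"translation": [0,0,0],"twist": 0}

```text
time_s: 10.75
tool_pos: [550.3, -257.8, 208.8]
orientation: [-0.0, -0.178, 0.984, 0.001]
contact_force: [-0.2, 0.2, -0.3]
grip_width: 50.2
```

```bash
python3 - <<'E'
from h import *
P,R,a=pose();print(P,a,manip.get_obs()['q'].round(2))
p,im=shot('wrist','w6');np.savez('pics/w6.npz',**p)
print(proj(p,[(552,-258,61)]),[(c,x) for c,x in blobs(im,(105,120,50),(125,255,255),20)[0]])
cv2.imwrite('pics/w6b.png',cv2.resize(im,None,fx=1.56,fy=1.56,interpolation=3))
E
```

```text
[ 550.34531646 -257.78849713  208.7750085 ] -2.7845479734974172 [ 1.08  0.56 -0.97  1.63  0.49  1.21  1.93]
[[256.25842661 176.83513999]] [(array([256. , 175.6]), array([230, 153,  52,  50, 759], dtype=int32)), (array([255.5, 186.1]), array([254, 169,   4,  35, 139], dtype=int32)), (array([ 27.6, 300.1]), array([ 10, 289,  43,  18, 435], dtype=int32)), (array([ 37.3, 363.1]), array([ 26, 341,  25,  43, 735], dtype=int32))]
```

View pics/w6b.png

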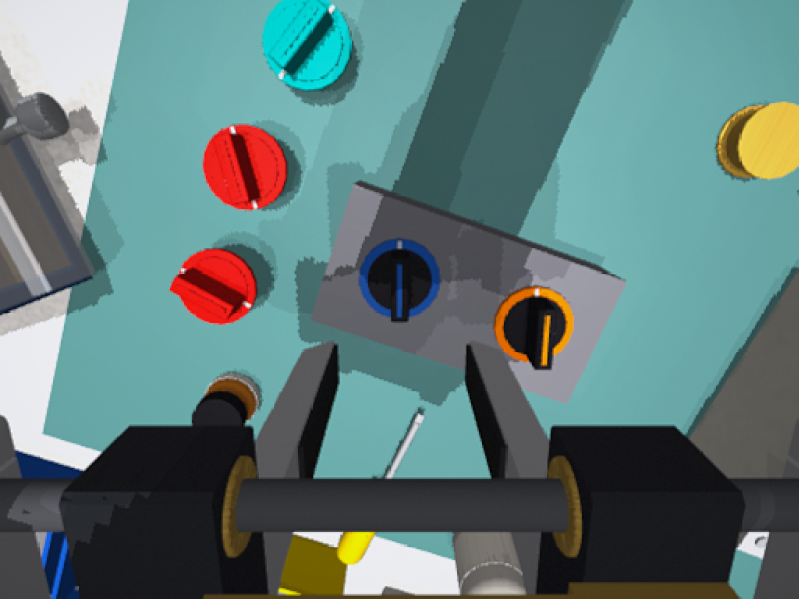

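The wrist view shows the blue ring at (400,279), with its stripe running straight up the image, so the bar is already in line with the tool x axis. Now the ring centre and stripe direction for the grasp.

```bash
python3 - <<'E'
from h import *
im=cv2.imread('pics/w6.png');p=dict(np.load('pics/w6.npz'))
m=blobs(im,(105,120,50),(125,255,255))[1];n,l,s,c=cv2.connectedComponentsWithStats(m)
i=l[int(175),232] or l[175,233]; ring=(np.isin(l,[k for k in range(1,n) if 225<c[k][0]<290 and 140<c[k][1]<210])).astype(np.uint8)
v,u=np.nonzero(ring); hull=cv2.convexHull(np.c_[u,v].astype(np.int32))
X=plane(p,hull[:,0],61)[:,:2].astype(np.float32); print('ring', cv2.minEnclosingCircle(X), cv2.fitEllipse(X))
k=[k for k in range(1,n) if 250<c[k][0]<260 and s[k][3]==35 and s[k][2]<6][0]
v,u=np.nonzero(l==k);L=plane(p,np.c_[u,v],89)[:,:2].astype(np.float32);print('stripe',L.mean(0),L.min(0),L.max(0));f=cv2.fitLine(L,2,0,.01,.01).ravel();print(np.arctan2(f[1],f[0]))
E
```

```text
ring ((554.1431274414062, -257.9378356933594), 27.933551788330078) ((554.0360717773438, -257.7884521484375), (55.12361145019531, 55.46269226074219), 92.5756607055664)
stripe [ 554.663   -257.74454] [ 538.02673 -264.73297] [ 571.4077  -250.36192]
0.35225365
```

```bash
python3 - <<'E'
from h import *
to((554.2,-257.8,63),-2.789)
E
```

```text
at [ 550.4 -257.8  208.9] yaw -2.79 -> shift [ -3.6  -1.5 145.9] twist -0.001300402033672654
```

step_arm:
  motion:
    - {"grip": 120,"translation": [-0.0036,-0.0015,0.02],"twist": 0}
    - {"grip": 120,"translation": [0,0,0.03],"twist": 0}
    - {"grip": 120,"translation": [0,0,0.03],"twist": 0}
    - {"grip": 120,"translation": [0,0,0.03],"twist": 0}
    - {"grip": 120,"translation": [0,0,0.018],"twist": 0}
    - {"grip": 120,"translation": [0,0,0.01],"twist": 0}
    - {"grip": 120,"translation": [0,0,0.007],"twist": 0}
    - {"grip": 120,"translation": [0,0,0],"twist": 0}
    - {"grip": 120,"translation": [0,0,0],"twist": 0}

```text
time_s: 11.7
tool_pos: [555.1, -258.1, 65.3]
orientation: [0.0, -0.176, 0.984, -0.0]
contact_force: [-0.2, -0.1, -0.6]
grip_width: 49.4
```

```bash
python3 - <<'E'
from h import *
to((554.2,-257.8,63),-2.789);print(manip.get_obs()['contact_force'])
E
```

```text
at [ 555.1 -258.1   65.3] yaw -2.788 -> shift [0.8 0.6 2.3] twist 0.0011967284175167237
[-0.22142368 -0.08628594 -0.59516573]
```

step_arm:
  motion:
    - {"grip": 120,"translation": [0.0007,0.0005,0.0015],"twist": 0}
    - {"grip": 255,"translation": [0,0,0],"twist": 0}
    - {"grip": 255,"translation": [0,0,0],"twist": 0}
    - {"grip": 255,"translation": [0,0,0],"twist": 0}
    - {"grip": 255,"translation": [0,0,0],"twist": 0}
    - {"grip": 255,"translation": [0,0,0],"twist": 0}
    - {"grip": 255,"translation": [0,0,0],"twist": 0}

```text
time_s: 12.4
tool_pos: [553.8, -257.7, 62.9]
orientation: [-0.0, -0.176, 0.984, 0.0]
contact_force: [-0.8, 0.2, -0.1]
grip_width: 11.3
```

```bash
python3 - <<'E'
from h import *
to((554.2,-257.8,63),-2.789);print(manip.get_obs()['contact_force'],manip.get_obs()['q'].round(2))
E
```

```text
at [ 553.8 -257.7   62.9] yaw -2.787 -> shift [-0.3 -0.2 -0.1] twist 0.0015849402464205298
[-0.82040847  0.21554781 -0.11762758] [ 0.99  0.72 -0.85  1.74  0.64  0.98  1.82]
```

Gripped at an 11.3 mm opening. I'll lift it clear, then carry it to a viewing spot beside the socket.

step_arm:
  motion:
    - {"grip": 255,"translation": [0,0,-0.01],"twist": 0}
    - {"grip": 255,"translation": [0,0,-0.01],"twist": 0}
    - {"grip": 255,"translation": [0,0,-0.02],"twist": 0}
    - {"grip": 255,"translation": [0,0,-0.03],"twist": 0}
    - {"grip": 255,"translation": [0,0,-0.03],"twist": 0}
    - {"grip": 255,"translation": [0,0,-0.03],"twist": 0}
    - {"grip": 255,"translation": [0,0,-0.03],"twist": 0}
    - {"grip": 255,"translation": [0,0,-0.01],"twist": 0}
    - {"grip": 255,"translation": [0,0,0],"twist": 0}

```text
time_s: 13.3
tool_pos: [554.3, -257.8, 234.2]
orientation: [0.001, -0.176, 0.984, -0.001]
contact_force: [0.7, -0.7, -2.3]
grip_width: 11.8
```

step_arm:
  motion:
    - {"grip": 255,"translation": [-0.01,0.02,0],"twist": 0}
    - {"grip": 255,"translation": [-0.015,0.029,0],"twist": 0}
    - {"grip": 255,"translation": [-0.015,0.029,0],"twist": 0}
    - {"grip": 255,"translation": [-0.015,0.029,0],"twist": 0}
    - {"grip": 255,"translation": [-0.015,0.029,0],"twist": 0}
    - {"grip": 255,"translation": [-0.015,0.029,0],"twist": 0}
    - {"grip": 255,"translation": [-0.015,0.029,0],"twist": 0}
    - {"grip": 255,"translation": [-0.015,0.029,0],"twist": 0}
    - {"grip": 255,"translation": [-0.015,0.029,0],"twist": 0}
    - {"grip": 255,"translation": [-0.015,0.029,0],"twist": 0}
    - {"grip": 255,"translation": [-0.015,0.029,0],"twist": 0}
    - {"grip": 255,"translation": [-0.015,0.029,0],"twist": 0}

```text
time_s: 14.5
tool_pos: [599.8, 121.9, 231.3]
orientation: [-0.001, -0.176, 0.984, -0.0]
contact_force: [0.3, -0.0, -2.4]
grip_width: 11.6
```

step_arm:
  motion:
    - {"grip": 255,"translation": [-0.015,0.029,0],"twist": 0}
    - {"grip": 255,"translation": [-0.015,0.029,0],"twist": 0}
    - {"grip": 255,"translation": [-0.015,0.029,0],"twist": 0}
    - {"grip": 255,"translation": [-0.013,0.029,0],"twist": 0}
    - {"grip": 255,"translation": [0,0,0],"twist": 0.1}
    - {"grip": 255,"translation": [0,0,0],"twist": 0.1}
    - {"grip": 255,"translation": [0,0,0],"twist": 0.1}
    - {"grip": 255,"translation": [0,0,0],"twist": 0.09}
    - {"grip": 255,"translation": [0,0,0],"twist": 0}
    - {"grip": 255,"translation": [0,0,0],"twist": 0}

```text
time_s: 15.5
tool_pos: [614.2, 249.7, 231.9]
orientation: [-0.001, 0.016, 1.0, -0.0]
contact_force: [-0.8, 0.3, -2.3]
grip_width: 11.5
```

```bash
python3 - <<'E'
from h import *
P,R,a=pose();o=manip.get_obs();print(P,a,o['q'].round(2),o['grip_width'])
p,im=shot('wrist','w7');np.savez('pics/w7.npz',**p)
print('exp px',proj(p,[(554.9,250,116)]))
cv2.imwrite('pics/w7b.png',cv2.resize(im,None,fx=1.56,fy=1.56,interpolation=3))
E
```

```text
[614.24229086 249.69410839 231.89863195] 3.1087906669579213 [ 0.14  0.61 -0.88  1.46  0.48  1.3   0.76] 11.544543744044304
exp px [[255.14201964 120.64766463]]
```

View pics/w7b.png

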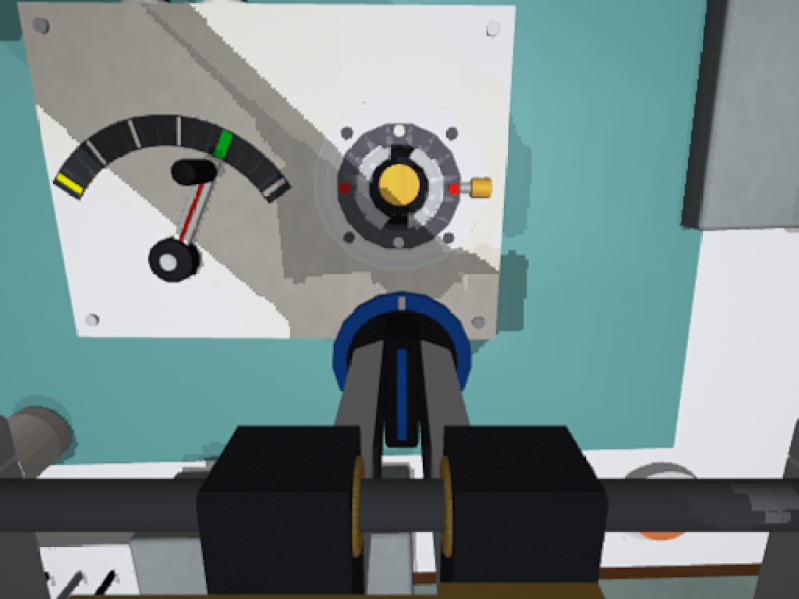

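The view shows the red dots at (344,188) and (453,188), white dots at (399,131) and (398,242), and the module held in line with the slots. The lever is still on green.

```bash
python3 - <<'E'
from h import *
im=cv2.imread('pics/w7.png');p=dict(np.load('pics/w7.npz'))
r=np.array([c for c,a in blobs(im,(0,150,100),(6,255,255),4)[0] if 210<c[0]<300 and 110<c[1]<130]);Xr=plane(p,r,116);print(r,Xr.round(1),Xr.mean(0).round(1),np.linalg.norm(Xr[0]-Xr[1]),np.arctan2(*(Xr[1]-Xr[0])[1::-1])%np.pi)
g=cv2.cvtColor(im,cv2.COLOR_BGR2GRAY)
W=[]
for cx,cy in((255.8,84),(255.3,155)):
    y0,x0=int(cy)-6,int(cx)-6;s=g[y0:y0+13,x0:x0+13].astype(float);t=np.clip(s-np.percentile(s,75)-15,0,None)
    v,u=np.mgrid[y0:y0+13,x0:x0+13];W.append((np.sum(u*t)/t.sum(),np.sum(v*t)/t.sum()))
Xw=plane(p,W,116);print(W,Xw.round(1),Xw.mean(0).round(1),np.linalg.norm(Xw[0]-Xw[1]),np.arctan2(*(Xw[1]-Xw[0])[1::-1])%np.pi)
# held ring: upper edge of blue blob in image; z of ring top ~ TCP-2
m=blobs(im,(105,100,40),(125,255,255))[1];m[:180]=0;m[255:]=0;m[:,:205]=0;m[:,310:]=0
v,u=np.nonzero(m);h=cv2.convexHull(np.c_[u,v].astype(np.int32))[:,0];h=h[h[:,1]<228]
X=plane(p,h,231.9-2)[:,:2]
A=np.c_[2*X,np.ones(len(X))];s=np.linalg.lstsq(A,(X**2).sum(1),rcond=None)[0];print('ring',s[:2],np.sqrt(s[2]+s[:2]@s[:2]),len(X))
to((554.9,250,170),3.106)
E
```

```text
[[220.2 119.9]
 [290.3 120.5]] [[553.1 218.2 116. ]
 [555.9 282.1 116. ]] [554.5 250.1 116. ] 63.93928991236057 1.528049344219594
[(np.float64(254.11764705882354), np.float64(84.23529411764706)), (np.float64(nan), np.float64(nan))] [[523.3 250.2 116. ]
 [  nan   nan   nan]] [nan nan nan] nan nan
ring [612.95221794 249.90230814] 26.935215899024573 15
at [614.3 249.7 232.1] yaw 3.109 -> shift [59.3 -1.6 62.2] twist 0.002572322299424723<stdin>:8: RuntimeWarning: invalid value encountered in scalar divide
```

step_arm:
  motion:
    - {"grip": 255,"translation": [0.02,-0.0005,0],"twist": 0.009}
    - {"grip": 255,"translation": [0.02,-0.0005,0],"twist": 0}
    - {"grip": 255,"translation": [0.0195,-0.0005,0],"twist": 0}
    - {"grip": 255,"translation": [0,0,0.02],"twist": 0}
    - {"grip": 255,"translation": [0,0,0.02],"twist": 0}
    - {"grip": 255,"translation": [0,0,0.015],"twist": 0}
    - {"grip": 255,"translation": [0,0,0.005],"twist": 0}
    - {"grip": 255,"translation": [0,0,0],"twist": 0}

```text
time_s: 16.35
tool_pos: [554.9, 250.9, 172.4]
orientation: [-0.001, 0.022, 1.0, 0.0]
contact_force: [-0.1, 0.3, -1.4]
grip_width: 11.7
```

```bash
python3 - <<'E'
from h import *
for _ in range(2): to((554.3,250.1,145),3.10);shot('wrist','w8')
print(manip.get_obs()['contact_force'])
E
```

```text
at [554.9 250.9 172.4] yaw 3.098 -> shift [ 0.5 -0.8 27.4] twist -0.0024642694490837336
at [555.1 251.1 173.2] yaw 3.097 -> shift [ 0.8 -1.  28.2] twist -0.0026717688347237534
[-0.71330027 -0.38787291 -1.38691236]
```

step_arm:
  motion:
    - {"grip": 255,"translation": [0.0006,-0.0008,0.008],"twist": -0.002}
    - {"grip": 255,"translation": [0,0,0.008],"twist": 0}
    - {"grip": 255,"translation": [0,0,0.008],"twist": 0}
    - {"grip": 255,"translation": [0,0,0.004],"twist": 0}
    - {"grip": 255,"translation": [0,0,0],"twist": 0}
    - {"grip": 255,"translation": [0,0,0],"twist": 0}

```text
time_s: 17.05
tool_pos: [554.4, 250.2, 145.0]
orientation: [-0.0, 0.021, 1.0, 0.0]
contact_force: [0.2, -0.4, -2.3]
grip_width: 12.0
```

```bash
python3 - <<'E'
from h import *
to((554.3,250.1,125),3.10);p,im=shot('wrist','w9')
print(manip.get_obs()['contact_force'],manip.get_obs()['ft_torque'])
E
```

```text
at [554.4 250.2 145. ] yaw 3.099 -> shift [ 0.1 -0.1 20. ] twist -0.0010513842083446079
[ 0.77535961  0.70509683 -2.48914401] [ 0.03147877 -0.11331294  0.02999183]
```

step_arm:
  motion:
    - {"grip": 255,"translation": [0,0,0.003],"twist": 0}
    - {"grip": 255,"translation": [0,0,0.003],"twist": 0}
    - {"grip": 255,"translation": [0,0,0.003],"twist": 0}
    - {"grip": 255,"translation": [0,0,0.002],"twist": 0}
    - {"grip": 255,"translation": [0,0,0],"twist": 0}
    - {"grip": 255,"translation": [0,0,0],"twist": 0}

```text
time_s: 17.7
tool_pos: [554.4, 250.1, 134.0]
orientation: [-0.0, 0.021, 1.0, 0.0]
contact_force: [0.0, -0.5, -1.2]
grip_width: 11.8
```

step_arm:
  motion:
    - {"grip": 255,"translation": [0,0,0.002],"twist": 0}
    - {"grip": 255,"translation": [0,0,0.002],"twist": 0}
    - {"grip": 255,"translation": [0,0,0.002],"twist": 0}
    - {"grip": 255,"translation": [0,0,0],"twist": 0}
    - {"grip": 255,"translation": [0,0,0],"twist": 0}

```text
time_s: 18.2
tool_pos: [554.5, 250.1, 128.1]
orientation: [0.0, 0.021, 1.0, 0.0]
contact_force: [-1.0, 0.1, 3.6]
grip_width: 11.9
```

```bash
python3 - <<'E'
from h import *
to((554.3,250.1,125),3.10)
for _ in range(3):
    o=manip.get_obs();print(o['contact_force'].round(1),o['ft_torque'].round(2),o['tool_pos'].round(1));manip.read_camera('wrist')
E
```

```text
at [554.5 250.1 128.1] yaw 3.099 -> shift [ 0.2 -0.   3.1] twist -0.0012008216923433679
[-1.   0.1  3.6] [-0.14 -0.01 -0.01] [554.5 250.1 128.1]
[-0.7  0.1  4.5] [-0.12  0.08  0.02] [554.5 250.1 128.1]
[-0.3 -0.4  3.7] [-0.15  0.02 -0.01] [554.5 250.1 128.1]
```

The lugs are entering with only spring force. I'll press on until the ring meets the collar.

step_arm:
  motion:
    - {"grip": 255,"translation": [0,0,0.001],"twist": 0}
    - {"grip": 255,"translation": [0,0,0.001],"twist": 0}
    - {"grip": 255,"translation": [0,0,0.001],"twist": 0}
    - {"grip": 255,"translation": [0,0,0.0005],"twist": 0}
    - {"grip": 255,"translation": [0,0,0],"twist": 0}
    - {"grip": 255,"translation": [0,0,0],"twist": 0}

```text
time_s: 18.95
tool_pos: [554.5, 250.2, 124.5]
orientation: [0.0, 0.021, 1.0, 0.0]
contact_force: [-1.3, -0.5, 5.3]
grip_width: 11.5
```

step_arm:
  motion:
    - {"grip": 255,"translation": [0,0,0.0005],"twist": 0}
    - {"grip": 255,"translation": [0,0,0.0005],"twist": 0}
    - {"grip": 255,"translation": [0,0,0],"twist": 0}
    - {"grip": 255,"translation": [0,0,0],"twist": 0}

```text
time_s: 19.35
tool_pos: [554.5, 250.1, 123.9]
orientation: [0.0, 0.021, 1.0, -0.0]
contact_force: [-2.7, -3.2, 12.9]
grip_width: 11.4
```

```bash
python3 - <<'E'
from h import *
for _ in range(3):
    o=manip.get_obs();print(o['contact_force'].round(1),o['ft_torque'].round(2),o['tool_pos'].round(1));manip.read_camera('wrist')
E
```

```text
[-2.7 -3.2 12.9] [-0.56  0.66 -0.01] [554.5 250.1 123.9]
[-3.5 -2.9 12.7] [-0.56  0.63  0.06] [554.5 250.1 123.9]
[-3.1 -3.3 12.8] [-0.56  0.63  0.01] [554.5 250.1 123.9]
```

Flush at TCP z = 123.9, where the force jumps to 13 N. I'll ease back 0.5 mm and turn clockwise.

step_arm:
  motion:
    - {"grip": 255,"translation": [0,0,-0.0005],"twist": 0}
    - {"grip": 255,"translation": [0,0,0],"twist": 0.1}
    - {"grip": 255,"translation": [0,0,0],"twist": 0.1}
    - {"grip": 255,"translation": [0,0,0],"twist": 0.1}
    - {"grip": 255,"translation": [0,0,0],"twist": 0.1}
    - {"grip": 255,"translation": [0,0,0],"twist": 0.1}
    - {"grip": 255,"translation": [0,0,0],"twist": 0}

```text
time_s: 20.2
tool_pos: [554.6, 250.3, 124.2]
orientation: [0.0, 0.27, 0.963, 0.0]
contact_force: [-0.4, -0.1, 5.6]
grip_width: 11.7
```

```bash
python3 - <<'E'
from h import *
o=manip.get_obs();print(o['contact_force'].round(1),o['ft_torque'].round(2),o['q'].round(2));to((554.4,250.1,124.3),1.528)
E
```

```text
[-0.4 -0.1  5.6] [ 0.02 -0.11  0.04] [ 0.07  0.58 -0.74  1.71  0.45  1.02  0.19]
at [554.6 250.3 124.2] yaw 2.595 -> shift [ 0.1 -0.3 -0.1] twist 1.0669991063325401
```

step_arm:
  motion:
    - {"grip": 255,"translation": [0,0,0],"twist": 0.1}
    - {"grip": 255,"translation": [0,0,0],"twist": 0.1}
    - {"grip": 255,"translation": [0,0,0],"twist": 0.1}
    - {"grip": 255,"translation": [0,0,0],"twist": 0.1}
    - {"grip": 255,"translation": [0,0,0],"twist": 0.1}
    - {"grip": 255,"translation": [0,0,0],"twist": 0.1}
    - {"grip": 255,"translation": [0,0,0],"twist": 0.1}
    - {"grip": 255,"translation": [0,0,0],"twist": 0.1}
    - {"grip": 255,"translation": [0,0,0],"twist": 0.1}
    - {"grip": 255,"translation": [0,0,0],"twist": 0.1}
    - {"grip": 255,"translation": [0,0,0],"twist": 0}
    - {"grip": 255,"translation": [0,0,0],"twist": 0}

```text
time_s: 21.4
tool_pos: [554.6, 250.3, 124.1]
orientation: [0.0, 0.697, 0.717, 0.0]
contact_force: [0.4, -0.7, 5.9]
grip_width: 12.0
```

```bash
python3 - <<'E'
from h import *
o=manip.get_obs();print(o['contact_force'].round(1),o['ft_torque'].round(2),o['q'].round(2));to((554.4,250.1,124.3),1.528)
E
```

```text
[ 0.4 -0.7  5.9] [-0.1  -0.1  -0.02] [-0.08  0.53 -0.52  1.72  0.31  0.98 -0.69]
at [554.6 250.3 124.1] yaw 1.599 -> shift [-0.2 -0.2 -0.2] twist 0.07071525845733362
```

step_arm:
  motion:
    - {"grip": 255,"translation": [0,0,0],"twist": 0.03}
    - {"grip": 255,"translation": [0,0,0],"twist": 0.03}
    - {"grip": 255,"translation": [0,0,0],"twist": 0.02}
    - {"grip": 255,"translation": [0,0,0],"twist": 0}
    - {"grip": 255,"translation": [0,0,0],"twist": 0}

```text
time_s: 21.9
tool_pos: [554.3, 250.3, 124.1]
orientation: [-0.0, 0.725, 0.689, 0.0]
contact_force: [-1.6, -0.6, 7.5]
grip_width: 11.7
```

step_arm:
  motion:
    - {"grip": 255,"translation": [0,0,0],"twist": 0.02}
    - {"grip": 255,"translation": [0,0,0],"twist": 0}
    - {"grip": 255,"translation": [0,0,0],"twist": 0}

```text
time_s: 22.2
tool_pos: [554.3, 250.4, 124.1]
orientation: [-0.0, 0.732, 0.681, 0.0]
contact_force: [-3.9, 0.8, 6.2]
grip_width: 11.9
```

```bash
python3 - <<'E'
from h import *
o=manip.get_obs();print(o['contact_force'].round(1),o['ft_torque'].round(3),o['q'].round(2));to((554.4,250.1,124.3),1.528)
E
```

```text
[-3.9  0.8  6.2] [-0.112  0.486  0.371] [-0.1   0.52 -0.5   1.72  0.29  0.98 -0.78]
at [554.3 250.4 124.1] yaw 1.499 -> shift [-0.2  0.2 -0.2] twist -0.02856504902995649
```

Torque about the vertical has risen to 0.37 N m, so it is at the stop. Now I'll press down firmly.

step_arm:
  motion:
    - {"grip": 255,"translation": [0,0,0.0005],"twist": 0.01}
    - {"grip": 255,"translation": [0,0,0.0004],"twist": 0}
    - {"grip": 255,"translation": [0,0,0],"twist": 0}
    - {"grip": 255,"translation": [0,0,0],"twist": 0}
    - {"grip": 255,"translation": [0,0,0],"twist": 0}

```text
time_s: 22.7
tool_pos: [554.3, 250.4, 123.9]
orientation: [0.0, 0.735, 0.678, 0.0]
contact_force: [-6.6, -2.7, 19.0]
grip_width: 12.2
```

```bash
python3 - <<'E'
from h import *
for _ in range(3):
    o=manip.get_obs();print(o['time_s'],o['contact_force'].round(1),o['ft_torque'].round(3),o['tool_pos'].round(1),o['grip_width'].round(1),pose()[2].round(3));manip.read_camera('wrist')
p,im=shot('wrist','w10');_,s=shot('scene','s10');_,t=shot('top','t10')
c=np.hstack([cv2.resize(im[60:330,100:420],(400,338)),cv2.resize(t[140:290,70:250],(400,338),interpolation=3)])
cv2.imwrite('pics/fin.png',c)
E
```

```text
Traceback (most recent call last):
AttributeError: 'float' object has no attribute 'round'
```

```bash
python3 - <<'E'
from h import *
for _ in range(3):
    o=manip.get_obs();print(o['time_s'],o['contact_force'].round(1),o['ft_torque'].round(3),o['tool_pos'].round(1),pose()[2]);manip.read_camera('wrist')
p,im=shot('wrist','w10');_,s=shot('scene','s10');_,t=shot('top','t10')
c=np.hstack([cv2.resize(im[60:330,100:420],(400,338)),cv2.resize(t[140:290,70:250],(400,338),interpolation=3)])
cv2.imwrite('pics/fin.png',c)
b,m=blobs(im,(50,150,60),(70,255,255),10);G=plane(p,[c for c,_ in b],100);print(G)
m=blobs(im,(0,120,60),(8,255,255),1)[1];v,u=np.nonzero(m);L=plane(p,np.c_[u,v],109);L=L[np.hypot(L[:,0]-565,L[:,1]-124)<28]
if len(L)>5 and len(G):
    vx,vy,x0,y0=cv2.fitLine(L[:,:2].astype(np.float32),2,0,.01,.01).ravel();print(len(L),np.arctan2(vy,vx)%np.pi,'green off',(G[0,:2]-(x0,y0))@np.array([-vy,vx]))
E
```

```text
22.7 [-6.6 -2.7 19. ] [-0.684  1.532  0.393] [554.3 250.4 123.9] 1.4895442215828238
22.75 [-7.  -2.4 18.2] [-0.699  1.529  0.446] [554.3 250.4 123.9] 1.489463067490004
22.8 [-6.5 -3.1 18.9] [-0.682  1.518  0.392] [554.3 250.4 123.9] 1.4895607600319352
[[531.52752362 142.05105179 100.        ]]
51 2.6291056 green off 0.6574862103874803
```

View pics/fin.png

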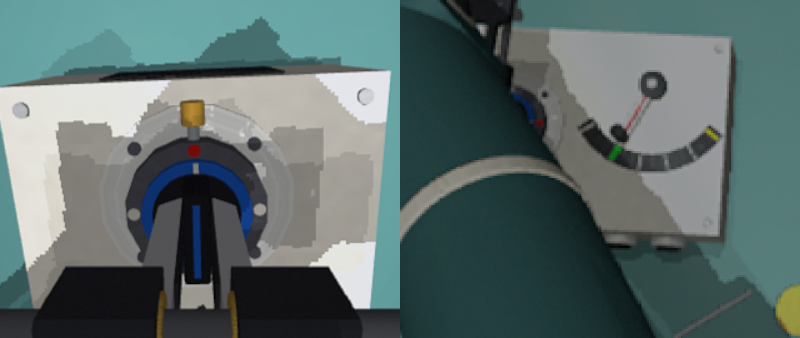

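The left (wrist) crop shows the ring's mark and bar in line with the red dot at (194,150) and the ring down on the collar. The right (top) crop shows the lever on the green mark. Handing in.

```bash
python3 - <<'E'
from h import *
print(manip.finish_job());o=manip.get_obs();print(o['time_s'],o['contact_force'].round(1),o['tool_pos'].round(1))
E
```

```text
the job is handed in; nothing more can be done
None
the job is handed in; nothing more can be done
```

I set the dimmer to the green mark first. Then I took the blue-ringed module from the rack, pushed it into the socket and turned it clockwise to its stop. I handed the job in at about 23 s, still gripping the module and pressing it down.

**Lever:** with the gripper clear of the knob, the lever line passed 0.4 mm from the mark's centre. The last wrist picture gave 0.7 mm, but with the mark itself measured about 6 mm away from its earlier position, so I trust the first figure. The last top view also showed the lever on green.

**Module turned:** the bar and ring mark line up with the red dot, with about 0.4 N m of torque held against the stop. The tool had turned about 0.04 rad further than I estimated for the stop, which I take to be slack in the grip.

**Module pressed down:** the force rose sharply as the ring met the collar and read a steady 19 N over the last three readings, against about 6 N from the spring alone. I judged "flush" from that jump in force and from the tool height, which matched the expected 124 mm. I could not read the sprung contact itself.

I did not touch the amber module or anything else on the bench, but I made no separate check of where they ended up.

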